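Switch on the counter socket and hold the tester on its contact

TASK

Check that the pantry's counter socket comes on: turn the master switch clockwise past its click to the green mark, then lift the orange tester out of its wooden stand and hold its tip on the yellow-ringed brass contact of the socket unit, square to the sloping face, pressing gently so that the sprung tip is about half pushed in. Finish while still holding it there, with the switch left on; leave the other things on the counter alone.

Things in the scene. Friction and masses are not known exactly. Their poses are not given: they have to be found in the camera images.
- switch_box: white master switch box, 100 x 100 x 45 mm, fixed to the counter; origin at the centre of its underside, z up; a red mark (off) on its top towards its +x edge and a green mark (on) 1.2 rad clockwise of it, seen from above
- switch_knob (a joint): angle of the black knob on the switch box (rad): 0 off, grows clockwise seen from above; an over-centre spring holds it on stops at 0 (off) and 1.2 (on); it resists with about 0.2 N m up to the click at 0.6 (let go before that it springs back), then snaps on to 1.2
- switch_knob_grip (a point): point on the knob's upright axis at the height to grip, 76 mm above the counter. The knob is a bar 52 mm long, 14 mm thick, its top 88 mm above the counter and its underside 56 mm, on a disc of 56 mm diameter; x runs along the bar to its white pointer line and turns with it
- stand: wooden stand, 70 x 70 mm, 85 mm high, fixed, with a 28 mm through hole down its middle in which the tester hangs; origin at the centre of its underside
- tester: orange tester, 90 g, hanging upright by its black collar (42 mm wide, 6 mm thick) on the stand; origin on its axis at the collar's underside (85 mm above the counter at the start), z up the axis, away from the tip. Above the collar a square grip, 24 x 24 mm, sides along x and y, from 6 to 80 mm above the origin; below, a barrel 18 mm wide, 42 mm long, then the brass tip
- tester_tip (a point): the outer end of the brass tip (9 mm diameter, round ended), on the tester's axis, 66 mm below its origin when not pushed in
- tester_probe (a joint): how far the sprung tip is pushed into the tester (m): 0 free, 0.012 fully in; takes 1.2 N to start it, 3 N at half way, 4.8 N fully in
- socket_unit: white socket unit, 110 x 150 mm, fixed to the counter; origin at the centre of its underside, z up; its sloping face leans back 20 degrees, looking up and towards its own -x side, its middle 70 mm above the counter, lowest edge 50 mm, highest 90 mm
- socket_face: the sloping face of the socket unit, 118 x 150 mm; origin at the face's centre, z square out of the face, x up the slope, y across; a black socket disc in the middle, the yellow-ringed contact at y = -48 mm and a blue-ringed one (not wanted) at y = +48 mm
- test_contact (a point): centre of the outer surface of the yellow-ringed brass contact (18 mm diameter, 2 mm proud, ring 34 mm); z square out of the face, same axes as the face
- bottle0: green bottle, 74 mm diameter, 250 mm high, to be left alone; origin at the centre of its underside
- bottle1: green bottle like the other, to be left alone
- bowl: brass bowl, 120 mm diameter, 60 mm high, to be left alone; origin at the centre of its underside
- tumbler: glass tumbler, 68 mm diameter, 85 mm high, to be left alone; origin at the centre of its underside
- screwdriver: red-handled screwdriver about 200 mm long lying flat along its x, to be left alone
Mind the look-alikes: they are no part of the job. What is shaped like the switch_box but pink is not meant.

How it is judged:
By the outcome, as a careful person would: the job done as asked, in the order asked, and still so for the second after the job is handed in, while the arm keeps its last pose, push and grip.
It also fails if it takes over 54 s, if anything falls off the work surface, if the arm or the gripper's body presses on something with over 40 N, if the wrist force passes 120 N, or if a joint passes its speed limit or range.

ROBOT

A 7-joint arm with a two-finger parallel gripper is mounted at the origin on the work surface. World frame = base frame: x ahead of the robot, y to its left, z up, the work surface at z = 0. Lengths are in m, angles in rad, forces in N, time in s.
With the tool pointing down it reaches from about 0.4 to 0.85 m from the base axis. Payload 10.4 kg.
Tool frame: the origin (TCP) lies at the very end of the fingers, on their centre line; the grasp point (between the pads) lies 19 mm behind it; z points along the fingers, y is the line along which they close (so a half turn about z gives the same grasp; the last joint's range is limited). The gripper opens to 85 mm and grips with 20 to 120 N. Pads are 22 mm wide; open, the fingers measure 114 mm over their backs; the gripper's body (76 mm by 85 mm) begins 54 mm behind the grasp point. The pads swing forward as they close: fully open they stand 13 mm farther back than shut.
Start: joints at [-1.129, 0.332, -0.065, 1.46, 0.022, 1.35, -0.088], TCP at [0.28, 0.559, 0.202] pointing down, gripper open.
Joint ranges: [-2.6, 2.6], [-0.5, 2.12], [-1.47, 1.34], [0.16, 2.42], [-1.27, 4.41], [0.06, 2.06], [-2.6, 2.6]. Speed limits (rad/s): [2.22, 2.22, 2.79, 2.79, 3.14, 3.14, 3.14].

INTERFACE

Orientations are given as a unit quaternion [x, y, z, w].
In Python, from workcell import manip gives the robot as it stands.
- The arm moves only by the shell command python3 -m jog 'ROWS' [FORCE]. ROWS is rows parted by semicolons, their numbers by spaces, 1 to 20 of them, each of 7 numbers: a rotation vector rx, ry, rz in rad, then dx, dy, dz in m, then the opening from 0.0 (shut) to 1.0 (fully open); each row is the pose to reach, as a shift and turn from the pose commanded when the command began, along the tool's axes at that moment; what a row does not reach only later rows make up. A row lasts 1/8 s, in which the tool goes at most 0.0625 m and 0.188 rad, less where a joint would pass 70% of its speed; a pose out of reach is approached as far as the arm can. The fingers move at their own pace and stop on an object; FORCE is the grip in N (left out, the last holds). Time passes only in rows, so rows that do not move let the fingers close. It prints the time, the measured TCP pose, the force, the opening and the grip force at its end.
- manip.get_obs(): the state, without advancing time (a new reading comes with each control period).
- manip.camera(name): name is "scene" or "top"; returns the picture (400x640x3 uint8, blue, green, red); there is no depth.
- manip.calibration(name): a dict with "fx", "fy", "cx", "cy" (pixels), "world_from_camera" (4x4, takes a point from camera to world coordinates). Camera axes: x right, y up, looking along -z (the intrinsics and any distortion apply to the point x, -y, -z); pixel columns grow to the right and rows downward; lengths in m; the calibration is good to about 2 mm. A picture is of the moment at which its call begins. calibration takes no time and is no camera call.
- manip.hand_in(): hands the job in; it is judged then, once.
Trained networks look in the newest picture that a camera, given by its name, has taken for a name from the list of things; names that differ only in an ending like _2 or _b are one class to them, and where a whole thing is asked for, a point or a joint stands for the part that bears it (a point fixed in the world has none). Each returns a list of dicts, best first, with "confidence" (0 to 1); they miss things now and then, are a little off and sometimes report something else, mostly with a low value. They report only what shows in the picture. A call takes as long as a camera call. They do not tell look-alikes from the thing itself.
- manip.outline_of(camera, thing): "mask" (400x640 bool, what is visible of it) and "bbox" ([left, top, right, bottom] in pixels, round what is visible of it).
The state is a dict: "clock": time; "joint_pos": joint angles; "joint_velocities": joint speeds; "tau": joint torques, N m; "position": TCP position; "ee_rot": TCP orientation; "ft_force": force on the tool from outside, world axes, zero at the start; "torque": the same for the moment, N m; "grip_width": opening from 0.0 (shut) to 1.0 (fully open); "grasp_force": force on a finger pad.
Only numpy, scipy, OpenCV 4.12 (cv2) and the standard library are available. Lean on these libraries where they do the work, as an engineer would, in place of code of your own. Each camera call takes 0.05 s, during which the arm holds its last target. There are 200 camera calls.

## Working session

There is one attempt and no reset: what is moved stays moved. The work goes in short steps, Python scripts to look and compute and a shell command to move; the robot and the scene stay as the last step left them, time stands still between calls to the robot, and variables do not carry over. Pictures are saved under pics/ and viewed, at most 10 in all, crops included, and the job is handed in when it is done.

```bash
mkdir -p pics; python3 - <<'E'
from workcell import manip
import cv2,numpy as np
for c in("scene","top"):
    im=manip.camera(c);cv2.imwrite(f"pics/{c}0.png",im)
    k=manip.calibration(c);print(c,{a:(np.round(b,4).tolist() if not isinstance(b,str) else b) for a,b in k.items()})
    for t in("switch_box","switch_knob","stand","tester","socket_unit","socket_face","bottle0","bowl","tumbler","screwdriver"):
        print(t,[(round(d["confidence"],2),np.round(d["bbox"]).tolist()) for d in manip.outline_of(c,t)[:3]])
o=manip.get_obs();print(o["clock"],o["position"],o["ee_rot"],o["ft_force"])
E
```

```text
scene {'fx': 490.6657, 'fy': 490.6657, 'cx': 312.7916, 'cy': 201.8459, 'world_from_camera': [[0.8058, -0.3342, 0.4889, 1.3824], [0.5922, 0.4646, -0.6584, -1.0262], [-0.0071, 0.82, 0.5723, 1.0364], [0.0, 0.0, 0.0, 1.0]]}
switch_box [(0.55, [234.0, 186.0, 265.0, 224.0])]
switch_knob [(0.7, [287.0, 197.0, 302.0, 214.0]), (0.68, [240.0, 190.0, 258.0, 204.0])]
stand [(0.75, [222.0, 246.0, 254.0, 279.0])]
tester [(0.65, [228.0, 230.0, 241.0, 258.0])]
socket_unit [(0.81, [334.0, 167.0, 379.0, 206.0]), (0.65, [338.0, 97.0, 354.0, 155.0]), (0.29, [227.0, 231.0, 242.0, 258.0])]
socket_face [(0.66, [336.0, 167.0, 381.0, 197.0])]
bottle0 [(0.94, [336.0, 95.0, 353.0, 154.0]), (0.82, [372.0, 112.0, 394.0, 177.0])]
bowl [(0.98, [297.0, 261.0, 338.0, 294.0]), (0.45, [285.0, 201.0, 302.0, 216.0])]
tumbler [(0.7, [358.0, 212.0, 382.0, 245.0])]
screwdriver [(0.66, [173.0, 286.0, 204.0, 309.0])]
top {'fx': 365.5162, 'fy': 365.5162, 'cx': 323.4703, 'cy': 205.8869, 'world_from_camera': [[-0.0282, 0.9935, -0.1107, 0.4278], [-0.9995, -0.0263, 0.0186, 0.0666], [0.0155, 0.1111, 0.9937, 1.3372], [0.0, 0.0, 0.0
[... 237 characters left out ...]
[399.0, 199.0, 428.0, 225.0])]
tester [(0.73, [411.0, 207.0, 428.0, 215.0])]
socket_unit [(0.78, [225.0, 178.0, 273.0, 218.0]), (0.68, [398.0, 200.0, 428.0, 222.0])]
socket_face [(0.92, [222.0, 179.0, 274.0, 218.0]), (0.57, [320.0, 211.0, 336.0, 226.0])]
bottle0 [(0.75, [145.0, 256.0, 192.0, 274.0]), (0.73, [164.0, 192.0, 207.0, 220.0])]
bowl [(0.85, [368.0, 136.0, 401.0, 167.0]), (0.57, [225.0, 183.0, 270.0, 219.0]), (0.47, [162.0, 193.0, 203.0, 216.0])]
tumbler [(0.75, [298.0, 138.0, 316.0, 162.0])]
screwdriver [(0.69, [453.0, 212.0, 460.0, 242.0])]
1.1 [0.28014976 0.55871269 0.20242096] [ 2.30310655e-01  9.73117157e-01  3.56540355e-05 -2.38989817e-06] [-0.91371151  0.59955523  0.25984252]
```

```bash
python3 - <<'E'
import cv2
a=cv2.imread("pics/top0.png");cv2.imwrite("pics/t1.png",cv2.resize(a[160:300,215:435],None,fx=3.6,fy=3.6,interpolation=cv2.INTER_CUBIC))
a=cv2.imread("pics/scene0.png");cv2.imwrite("pics/s1.png",cv2.resize(a[150:310,165:405],None,fx=3.3,fy=3.3,interpolation=cv2.INTER_CUBIC))
E
```

```text
(no output)
```

View pics/t1.png

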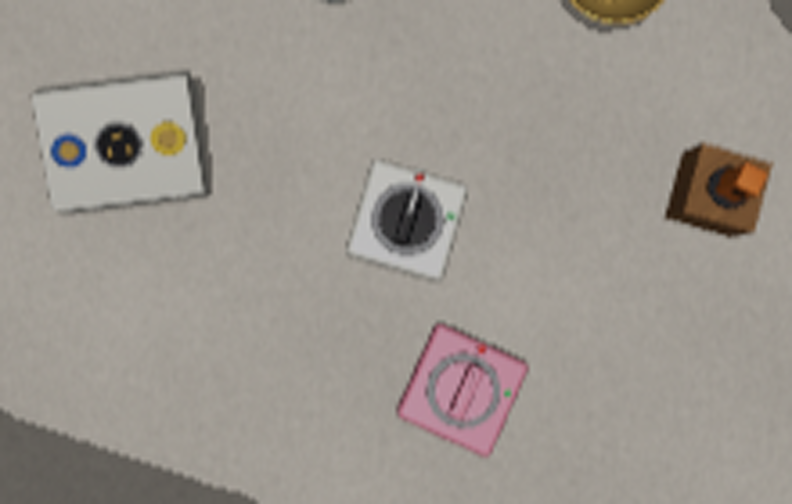

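View pics/s1.png

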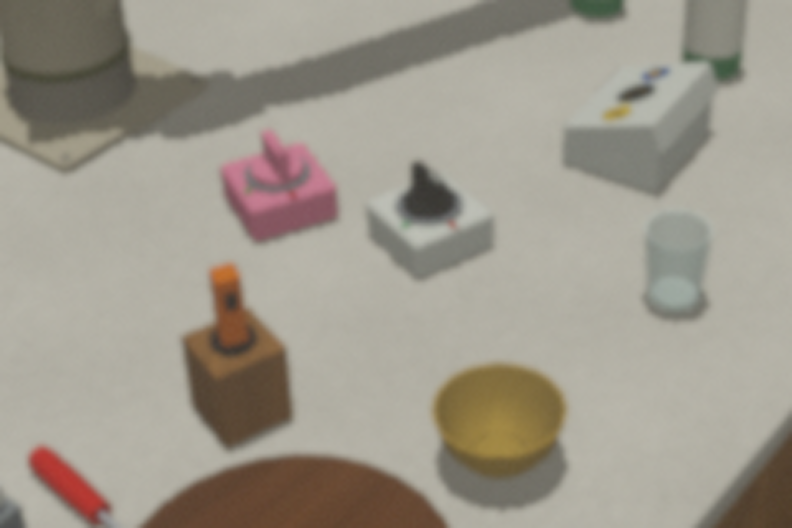

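View pics/top0.png

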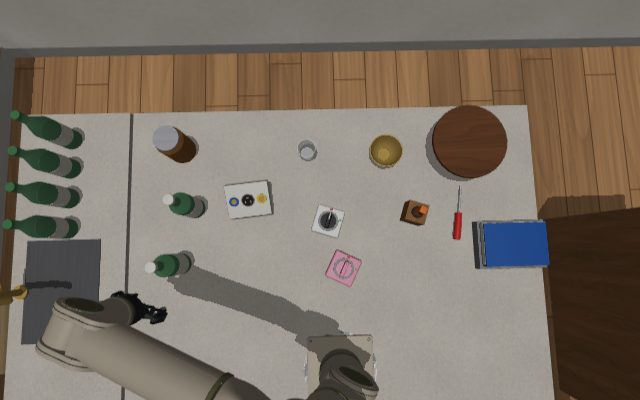

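```bash
cat > h.py <<'E'
import numpy as np
from workcell import manip
from scipy.optimize import least_squares
from scipy.spatial.transform import Rotation as R
K={c:manip.calibration(c) for c in("top","scene")}
def proj(c,P):
    k=K[c];P=np.atleast_2d(P);M=np.linalg.inv(np.array(k["world_from_camera"]))
    q=P@M[:3,:3].T+M[:3,3]
    return np.c_[k["cx"]+k["fx"]*q[:,0]/-q[:,2],k["cy"]-k["fy"]*q[:,1]/-q[:,2]]
def T(p,L):
    c,s=np.cos(p[2]),np.sin(p[2]);L=np.atleast_2d(L)
    return np.c_[p[0]+c*L[:,0]-s*L[:,1],p[1]+s*L[:,0]+c*L[:,1],L[:,2]]
def fit(obs,x0):
    # obs: list of (cam, local, pix)
    f=lambda p:np.concatenate([(proj(c,T(p,l))-u).ravel() for c,l,u in obs])
    r=least_squares(f,x0,loss="soft_l1");return r.x,f(r.x).reshape(-1,2)
t1=lambda *u:np.array(u,float)/3.6+[215-.36,160-.36]
s1=lambda *u:np.array(u,float)/3.3+[165-.35,150-.35]
E
cat > f1.py <<'E'
from h import *
a=.05
box=[("top",[[a,a,.045],[a,-a,.045],[-a,-a,.045],[-a,a,.045]],t1((376,160),(466,186),(440,279),(348,253))),
("scene",[[-a,-a,.045],[a,-a,.045],[a,a,.045],[-a,-a,0],[a,-a,0],[a,a,0]],s1((368,210),(420,242),(493,218),(371,237),(420,279),(493,247)))]
a=.035
st=[("top",[[a,a,.085],[a,-a,.085],[-a,-a,.085],[-a,a,.085]],t1((702,144),(771,162),(752,236),(686,217))),
("scene",[[-a,-a,.085],[a,-a,.085],[a,a,.085],[-a,-a,0],[a,-a,0],[a,a,0]],s1((184,340),(228,375),(285,347),(195,408),(231,447),(291,421)))]
te=[("top",[[0,0,.165]],t1((752,180))),("scene",[[0,0,.165]],s1((224,268)))]
x,y=.055,.075
n=np.array([-np.sin(np.radians(20)),0,np.cos(np.radians(20))])
con=lambda yy:(np.array([0,yy,.07])+.002*n).tolist()
so=[("top",[[x,y,.09],[x,-y,.09],[-x,-y,.05],[-x,y,.05],con(-.048),con(.048)],t1((33,93),(188,73),(205,193),(60,213),(168,138),(69,150))),
("scene",[[-x,-y,.05],[x,-y,.09],[x,y,.09],[-x,y,.05],[-x,-y,0],[x,-y,0],con(-.048),con(.048)],s1((565,128),(655,126),(716,65),(617,65),(565,163),(657,194),(618,112),(656,74)))]
for n_,o,x0 in(("box",box,[.4,.05,-.2]),("stand",st,[.4,-.2,-.2]),("tester",te,[.4,-.2,0]),("socket",so,[.45,.3,.1])):
    for s in([0],[1],[0,1]):
        p,r=fit([o[i] for i in s],x0);print(n_,s,p.round(4),np.abs(r).mean(0).round(2))
    print(r.round(1).tolist())
p,_=fit(so,[.45,.3,.1]);print("contact",T(p,con(-.048)))
print(manip.get_obs()["ee_rot"])
E
python3 f1.py
```

```text
box [0] [ 0.519   0.0283 -0.3139] [0.9 0.6]
box [1] [ 0.5248  0.0286 -0.3078] [1.02 1.32]
box [0, 1] [ 0.5212  0.0292 -0.2966] [1.1  1.13]
[[-1.3, -1.4], [0.8, -1.2], [0.7, 0.2], [-1.1, -0.1], [-1.6, -2.9], [-0.9, 1.4], [1.1, -2.1], [-1.9, -0.7], [-0.5, 0.8], [1.2, -0.4]]
stand [0] [ 0.5364 -0.2786 -0.2904] [0.45 0.47]
stand [1] [ 0.5436 -0.2775 -0.285 ] [1.1  0.75]
stand [0, 1] [ 0.5395 -0.2778 -0.2754] [1.09 0.9 ]
[[-0.7, -0.4], [-0.3, -0.5], [0.7, -1.5], [-0.7, -1.2], [-1.5, -1.1], [-2.9, 0.8], [0.6, -0.7], [-1.6, -0.6], [-0.9, 0.4], [0.9, -1.9]]
tester [0] [ 0.5376 -0.2789  0.    ] [0. 0.]
tester [1] [ 0.5374 -0.2752  0.    ] [0. 0.]
tester [0, 1] [ 0.5379 -0.2771  0.    ] [0.44 0.24]
[[-0.5, -0.1], [-0.3, 0.4]]
socket [0] [0.5982 0.3049 0.1042] [0.56 0.31]
socket [1] [0.6034 0.3064 0.1171] [0.8  0.49]
socket [0, 1] [0.6006 0.3058 0.1179] [0.83 0.58]
[[-0.8, 0.0], [-0.5, -0.5], [0.4, -1.4], [-1.7, -0.8], [0.1, -1.0], [0.2, -0.4], [-0.9, -0.0], [-0.2, -0.6], [-1.8, -1.4], [1.2, 0.4], [-1.2, 0.6], [-2.1, -0.4], [-0.1, 0.2], [-0.5, -0.4]]
contact [[0.60552226 0.25806219 0.07187939]]
[ 2.30310655e-01  9.73117157e-01  3.56540355e-05 -2.38989817e-06]
```

```bash
cat >> h.py <<'E'
def down(phi):
    c,s=np.cos(phi),np.sin(phi);return np.array([[c,s,0],[s,-c,0],[0,0,-1.]])
def rel(p,Rt=None):
    o=manip.get_obs();R0=R.from_quat(o["ee_rot"]).as_matrix()
    rv=np.zeros(3) if Rt is None else R.from_matrix(R0.T@Rt).as_rotvec()
    return np.r_[rv,R0.T@(np.array(p)-o["position"])].round(4)
E
python3 - <<'E'
from h import *
D=down(np.pi-.30)
print(rel([.28,.30,.202],D),rel([.521,.029,.16],D),rel([.521,.029,.062],D))
# tester top-face yaw from colour, stand area
import cv2
a=cv2.imread("pics/top0.png")[200:222,408:436].astype(int)
m=((a[...,2]-a[...,0])>110).astype(np.uint8)
print(m.sum(),cv2.minAreaRect(np.argwhere(m)[:,::-1].astype(np.float32)))
for c in("top","scene"):print(c,[proj(c,T([.5395,-.2778,0],[0,0,z])).round(1).tolist() for z in(.09,.165)])
E
```

```text
[ 1.000e-04 -0.000e+00 -1.648e-01 -1.158e-01 -2.313e-01  4.000e-04] [ 1.000e-04 -0.000e+00 -1.648e-01 -4.527e-01 -3.656e-01  4.240e-02] [ 1.000e-04 -0.000e+00 -1.648e-01 -4.527e-01 -3.656e-01  1.404e-01]
44 ((15.40000057220459, 9.19999885559082), (6.260990142822266, 6.260990142822266), 26.56505012512207)
top [[[416.9, 211.3]], [[423.2, 209.0]]]
scene [[[235.0, 251.6]], [[232.4, 231.6]]]
```

```bash
python3 -m jog '0 0 -0.165 -0.116 -0.231 0 1;0 0 -0.165 -0.116 -0.231 0 1;0 0 -0.165 -0.116 -0.231 0 1;0 0 -0.165 -0.116 -0.231 0 1;0 0 -0.165 -0.453 -0.366 0.042 1;0 0 -0.165 -0.453 -0.366 0.042 1;0 0 -0.165 -0.453 -0.366 0.042 1;0 0 -0.165 -0.453 -0.366 0.042 1;0 0 -0.165 -0.453 -0.366 0.042 1;0 0 -0.165 -0.453 -0.366 0.042 1;0 0 -0.165 -0.453 -0.366 0.042 1;0 0 -0.165 -0.453 -0.366 0.042 1;0 0 -0.165 -0.453 -0.366 0.042 1' 30
python3 - <<'E'
from h import *
print(rel([.521,.029,.062],down(np.pi-.30)),manip.get_obs()["joint_pos"])
import cv2
a=manip.camera("scene");b=manip.camera("top")
cv2.imwrite("pics/k.png",np.hstack([cv2.resize(a[130:240,210:330],(400,367),interpolation=2),cv2.resize(b[170:280,270:390],(400,367),interpolation=2)]))
E
```

```text
clock: 2.72
position: [0.5206, 0.0298, 0.1606]
ee_rot: [0.148, 0.989, 0.0, 0.0]
ft_force: [1.2, -0.3, 0.0]
grip_width: 0.997
grasp_force: 0.0
[ 0.0008 -0.0001  0.0022 -0.0006 -0.0008  0.0986] [-0.57057406  0.13023049  0.46473318  1.81294158 -0.06303029  1.21247039
  1.18583724]
```

View pics/k.png

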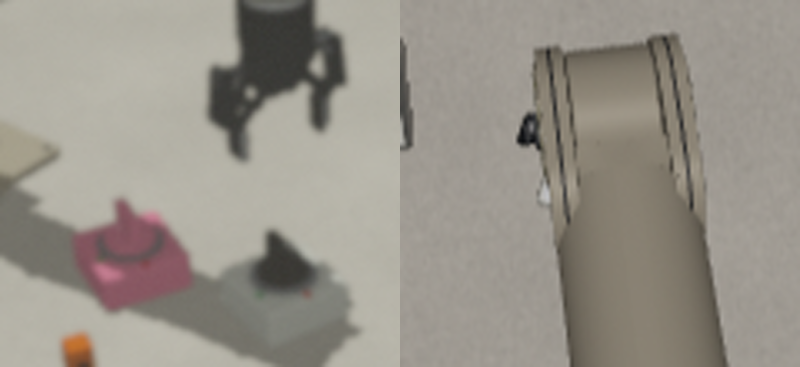

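```bash
python3 -m jog '0 0 0 0 0 0.05 1;0 0 0 0 0 0.098 1;0 0 0 0 0 0.098 1;0 0 0 0 0 0.098 0;0 0 0 0 0 0.098 0;0 0 0 0 0 0.098 0;0 0 0 0 0 0.098 0;0 0 0 0 0 0.098 0;0 0 0 0 0 0.098 0' 50
```

```text
clock: 3.95
position: [0.521, 0.0285, 0.0624]
ee_rot: [0.149, 0.989, 0.0, -0.0]
ft_force: [-0.4, -0.4, 0.0]
grip_width: 0.001
grasp_force: 0.0
```

```bash
python3 - <<'E'
from h import *
import cv2
a=manip.camera("scene");b=manip.camera("top")
cv2.imwrite("pics/k2.png",np.hstack([cv2.resize(a[150:230,220:310],(450,400),interpolation=2),cv2.resize(b[180:260,290:360],(350,400),interpolation=2)]))
print(proj("scene",[[.521,.0285,.0624],[.521,.029,.088]]))
E
```

```text
[[294.41892164 207.91504234]
 [294.29418572 201.68872465]]
```

View pics/k2.png

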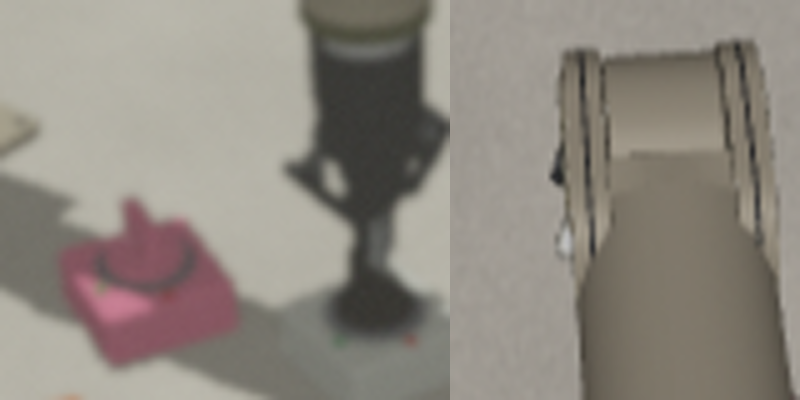

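```bash
python3 - <<'E'
from h import *
import cv2
o=manip.get_obs();print(o["grip_width"],o["grasp_force"],o["torque"],o["ft_force"])
a=manip.camera("scene");z=cv2.imread("pics/scene0.png")
f=lambda i:cv2.resize(i[185:225,275:315],(400,400),interpolation=cv2.INTER_NEAREST)
cv2.imwrite("pics/k3.png",np.hstack([f(z),cv2.convertScaleAbs(f(a),alpha=1.8)]))
E
python3 -m jog '0 0 0.1 0 0 0 0;0 0 0.1 0 0 0 0'; python3 -c "
from h import *
o=manip.get_obs();print(o['grip_width'],o['grasp_force'],o['torque'],o['ft_force'])"
```

```text
-0.00022083346740062776 0.0 [-0.00498296  0.00332832  0.00939886] [ 0.24170984  0.69088886 -0.20393324]
clock: 4.35
position: [0.521, 0.0285, 0.0623]
ee_rot: [0.198, 0.98, -0.0, -0.0]
ft_force: [0.1, 1.1, 0.0]
grip_width: -0.002
grasp_force: 0.0
-0.001848282351046513 0.0 [-0.03201094 -0.01537186  0.01342687] [0.14646377 1.08687508 0.01665111]
```

View pics/k3.png

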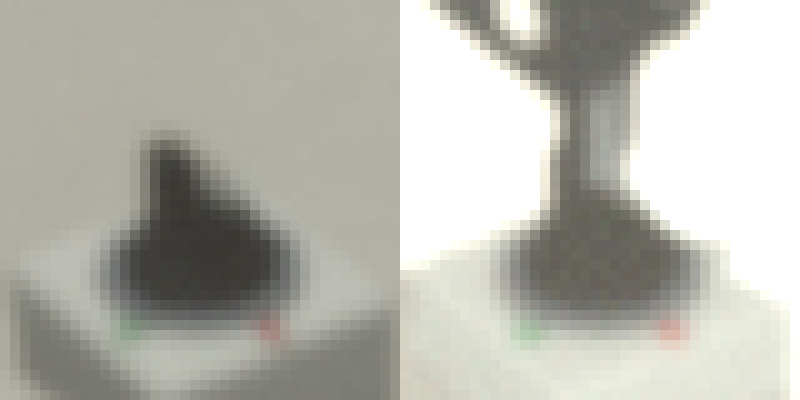

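```bash
python3 - <<'E'
from h import *
p=[.521,.029,-.30]
for c in("scene","top"):
    print(c,"bar top ends",proj(c,T(p,[[.026,0,.088],[-.026,0,.088],[0,0,.088],[.026,0,.056],[-.026,0,.056]])).round(1).tolist())
    print("disc",proj(c,T(p,[[.028,0,.056],[-.028,0,.056],[0,.028,.056],[0,-.028,.056]])).round(1).tolist())
    m=cv=None
    for d in manip.outline_of(c,"switch_knob"): print(round(d["confidence"],2),d["bbox"])
print("tip",proj("scene",manip.get_obs()["position"]))
import cv2
for n in("top0","scene0"):
    a=cv2.imread(f"pics/{n}.png").max(2); print((a[205:232,310:345] if n=="top0" else a[195:220,282:308]))if 0 else None
b=cv2.imread("pics/top0.png");cv2.imwrite("pics/tb.png",cv2.resize(b[200:242,305:350],(765,578*1),interpolation=cv2.INTER_NEAREST))
E
```

```text
scene bar top ends [[298.7, 205.2], [290.0, 198.2], [294.3, 201.7], [298.9, 213.0], [290.3, 205.9]]
disc [[299.3, 213.2], [289.9, 205.6], [301.2, 206.5], [287.8, 212.3]]
0.72 [242.4, 188.4, 256.6, 206.0]
0.64 [287.5, 200.4, 301.5, 217.1]
0.34 [174.2, 285.0, 199.9, 307.0]
top bar top ends [[330.0, 211.8], [326.0, 226.4], [328.0, 219.1], [329.7, 212.7], [325.8, 226.9]]
disc [[329.9, 212.1], [325.6, 227.5], [320.1, 217.6], [335.4, 221.9]]
tip [[294.41903288 207.92427013]]
```

View pics/tb.png

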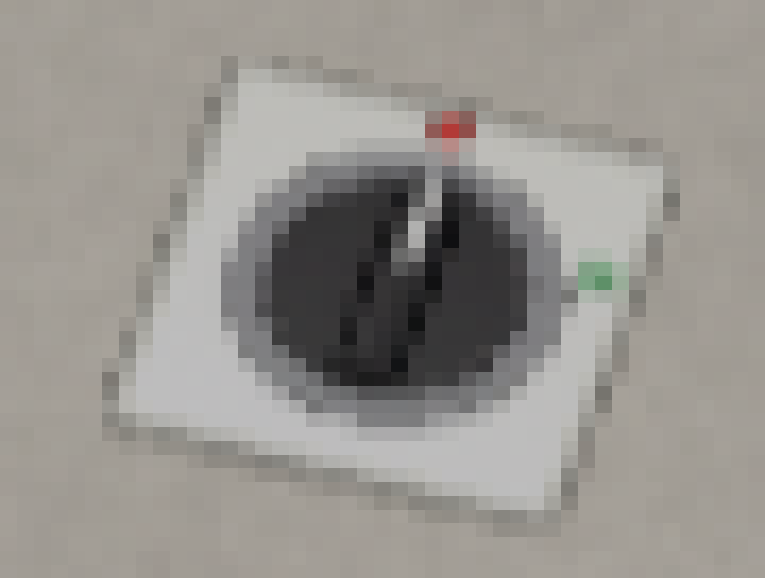

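```bash
python3 -m jog '0 0 -0.1 0 0 0 0;0 0 -0.1 0 0.003 0 0;0 0 -0.1 0 0.003 0 0'; python3 -m jog '0 0 0 0 -0.006 0 0;0 0 0 0 -0.006 0 0';python3 -m jog '0 0 0 0 0.003 0 0.3;0 0 0 0 0.003 0 0.3;0 0 0 0 0.003 0 0.3;0 0 0 0 0.003 0 0.3'; python3 - <<'E'
from h import *
import cv2
a=manip.camera("scene")
f=lambda i:cv2.resize(i[165:225,265:325],(600,600),interpolation=cv2.INTER_CUBIC)
cv2.imwrite("pics/k4.png",cv2.convertScaleAbs(f(a),alpha=1.8))
E
```

```text
clock: 4.82
position: [0.5223, 0.0316, 0.0624]
ee_rot: [0.15, 0.989, 0.0, 0.0]
ft_force: [-0.3, 0.5, 0.3]
grip_width: -0.003
grasp_force: 0.0
clock: 5.08
position: [0.5202, 0.0247, 0.0624]
ee_rot: [0.15, 0.989, -0.0, -0.0]
ft_force: [-0.2, 1.2, 0.4]
grip_width: -0.0
grasp_force: 0.0
clock: 5.58
position: [0.5213, 0.0284, 0.0624]
ee_rot: [0.149, 0.989, 0.0, 0.0]
ft_force: [0.8, 0.2, 0.6]
grip_width: 0.3
grasp_force: 0.0
```

View pics/k4.png

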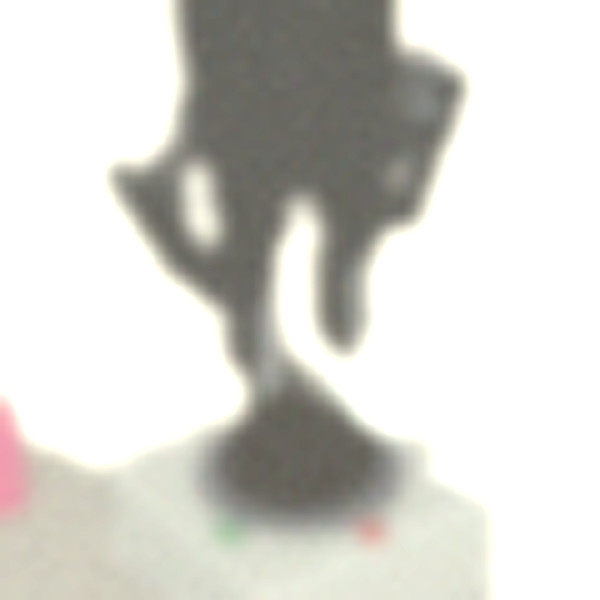

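```bash
python3 -m jog '0 0 0 0 0 0 0.5;0 0 0 0 0 0 0.5;0 0 0 0 0 0.003 0.5;0 0 0 0 0 0.006 0.5;0 0 0 0 0 0.009 0.5;0 0 0 0 0 0.012 0.5;0 0 0 0 0 0.012 0.5' 30;python3 -m jog '0 0 0 0 0 0 0;0 0 0 0 0 0 0;0 0 0 0 0 0 0;0 0 0 0 0 0 0'
```

```text
clock: 6.5
position: [0.5211, 0.0284, 0.0501]
ee_rot: [0.149, 0.989, -0.0, -0.0]
ft_force: [-0.3, 0.4, 0.1]
grip_width: 0.5
grasp_force: 0.0
clock: 7.0
position: [0.5215, 0.0287, 0.0507]
ee_rot: [0.149, 0.989, 0.0, 0.0]
ft_force: [-0.5, 2.0, 3.1]
grip_width: 0.148
grasp_force: 32.8
```

```bash
python3 -m jog '0 0 0.15 0 0 0 0;0 0 0.3 0 0 0 0;0 0 0.3 0 0 0 0' 50; python3 -c "
from h import *
o=manip.get_obs();print(o['torque'])"
```

```text
clock: 7.38
position: [0.5214, 0.0283, 0.0507]
ee_rot: [0.296, 0.955, -0.0, 0.0]
ft_force: [-1.5, 1.4, 5.9]
grip_width: 0.143
grasp_force: 52.9
[-0.00869323  0.45980219  0.1272093 ]
```

```bash
python3 -m jog '0 0 0.18 0 0 0 0;0 0 0.36 0 0 0 0;0 0 0.54 0 0 0 0;0 0 0.72 0 0 0 0;0 0 0.9 0 0 0 0;0 0 0.91 0 0 0 0;0 0 0.91 0 0 0 0'; python3 -c "
from h import *
o=manip.get_obs();print(o['torque'])"
```

```text
clock: 8.25
position: [0.5201, 0.0277, 0.0507]
ee_rot: [0.685, 0.728, -0.001, -0.001]
ft_force: [-8.8, -1.2, 13.1]
grip_width: 0.143
grasp_force: 53.7
[-0.37202792  1.99354708 -0.03798295]
```

```bash
python3 -m jog '0 0 0 0 0 0 0.6;0 0 0 0 0 0 1;0 0 0 0 0 0 1;0 0 0 0 0 -0.06 1;0 0 0 0 0 -0.12 1;0 0 0 0 0 -0.18 1;0 0 0 0 0 -0.2 1;0 0 0 0 0 -0.2 1'; python3 - <<'E'
from h import *
print(manip.get_obs()["joint_pos"].round(2) if hasattr(manip.get_obs()["joint_pos"],'round') else manip.get_obs()["joint_pos"],rel([.5385,-.2775,.27],down(1.28)))
E
```

```text
clock: 9.25
position: [0.5221, 0.0285, 0.2517]
ee_rot: [0.685, 0.728, 0.001, 0.001]
ft_force: [0.3, 0.3, -1.1]
grip_width: 1.001
grasp_force: 0.0
[-0.78  0.07  0.68  1.69 -0.05  1.4  -0.03] [ 0.0026 -0.0014  0.3519 -0.3064 -0.0023 -0.0186]
```

```bash
python3 -m jog '0 0 0.17 -0.06 0 -0.018 1;0 0 0.352 -0.12 0 -0.018 1;0 0 0.352 -0.18 -0.002 -0.018 1;0 0 0.352 -0.24 -0.002 -0.018 1;0 0 0.352 -0.306 -0.002 -0.018 1;0 0 0.352 -0.306 -0.002 -0.018 1;0 0 0.352 -0.306 -0.002 -0.018 1;0 0 0.352 -0.306 -0.002 -0.018 1'; python3 - <<'E'
from h import *
import cv2
a=manip.camera("scene");b=manip.camera("top")
print(rel([.5385,-.2775,.27],down(1.28)),proj("scene",manip.get_obs()["position"]))
f=lambda i,n:cv2.resize(i,n,interpolation=cv2.INTER_CUBIC)
cv2.imwrite("pics/w.png",np.hstack([f(a[170:290,205:325],(500,500)),f(b[200:242,305:350],(300,500))]))
E
```

```text
clock: 10.25
position: [0.5385, -0.2753, 0.2677]
ee_rot: [0.801, 0.598, 0.0, -0.001]
ft_force: [0.1, 0.3, -0.2]
grip_width: 1.0
grasp_force: 0.0
[-0.0001 -0.0009  0.0024 -0.002   0.0006 -0.0018] [[228.98991398 201.48797525]]
```

View pics/w.png

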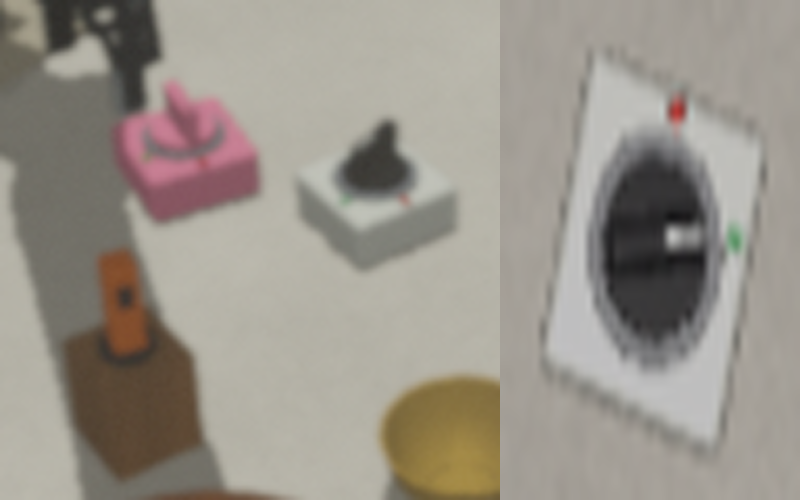

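```bash
python3 -m jog '0 0 0 -0.002 0 0.055 1;0 0 0 -0.002 0 0.11 1;0 0 0 -0.002 0 0.15 1;0 0 0 -0.002 0 0.163 1;0 0 0 -0.002 0 0.175 1;0 0 0 -0.002 0 0.175 1' 30;python3 -m jog '0 0 0 0 0 0 0.5;0 0 0 0 0 0 0.3;0 0 0 0 0 0 0;0 0 0 0 0 0 0;0 0 0 0 0 0 0;0 0 0 0 0 0 0'
```

```text
clock: 11.1
position: [0.5379, -0.279, 0.0939]
ee_rot: [0.802, 0.597, 0.0, 0.0]
ft_force: [-0.1, -0.7, 1.0]
grip_width: 0.995
grasp_force: 0.0
clock: 11.85
position: [0.5377, -0.2792, 0.0939]
ee_rot: [0.802, 0.597, 0.0, 0.0]
ft_force: [-1.3, 0.4, 5.4]
grip_width: 0.287
grasp_force: 29.0
```

```bash
python3 -m jog '0 0 0 0 0 -0.02 0;0 0 0 0 0 -0.06 0;0 0 0 0 0 -0.12 0;0 0 0 0 0 -0.18 0;0 0 0 0 0 -0.2 0;0 0 0 0 0 -0.2 0' 45; python3 - <<'E'
from h import *
import cv2
o=manip.get_obs();p=np.array(o["position"])
for c in("scene","top"):
    a=manip.camera(c).astype(int);cv2.imwrite(f"pics/g_{c}.png",a)
    m=((a[...,2]-a[...,0])>70)&(a[...,2]>110)
    for d in manip.outline_of(c,"tester"):
        k=d["mask"];yy,xx=np.nonzero(k);print(c,round(d["confidence"],2),np.round(d["bbox"],1),k.sum())
    print("proj tcp-offsets",[(z,proj(c,p+[0,0,z]).round(1)[0].tolist()) for z in(-.075,-.050,0,.05)])
    y0,x0=proj(c,p)[0][::-1].astype(int)
    sub=a[y0-30:y0+45,x0-12:x0+14]
    if c=="scene":
        for r in range(0,75,1):
            w=sub[r];o_=(w[:,2]-w[:,0]>60);dk=w.max(1)<75
            print(y0-30+r,''.join('O' if q else('#' if s else '.') for q,s in zip(o_,dk)),x0-12)
E
```

```text
clock: 12.6
position: [0.5377, -0.2797, 0.2954]
ee_rot: [0.802, 0.597, 0.001, 0.001]
ft_force: [-0.4, 0.3, -2.3]
grip_width: 0.284
grasp_force: 43.4
scene 0.62 [218.6 172.6 234.8 215.4] 322
scene 0.49 [331.3 169.  382.2 207.1] 1234
scene 0.42 [175.3 286.3 200.1 311.2] 255
proj tcp-offsets [(-0.075, [229.5, 216.1]), (-0.05, [228.5, 208.9]), (0, [226.6, 193.9]), (0.05, [224.6, 178.2])]
163 #######################... 214
164 #######################... 214
165 .######################... 214
166 ..#####################... 214
167 ...####################... 214
168 ...####################... 214
169 ...###################.... 214
170 ....########.#########.... 214
171 .........#############.... 214
172 .......O.#############.... 214
173 ......OO.############..... 214
174 ......OO..###########..... 214
175 .......OO.#########....... 214
176 .......OO.#######......... 214
177 .......OO..######......... 214
178 .......OO...#####......... 214
179 .......OO...#####......... 214
180 .......OO...#####......... 214
181 ........O....####......... 214
182 ........O....####......... 214
183 ........O
[... 1482 characters left out ...]
..... 214
226 .......................... 214
227 .......................... 214
228 .......................... 214
229 .......................... 214
230 .......................... 214
231 .......................... 214
232 .......................... 214
233 .......................... 214
234 .......................... 214
235 .......................... 214
236 .......................... 214
237 .......................... 214
top 0.42 [428.  196.8 445.5 211.2] 121
proj tcp-offsets [(-0.075, [429.0, 207.8]), (-0.05, [431.5, 206.9]), (0, [436.8, 205.0]), (0.05, [442.7, 203.0])][ WARN:0@0.912] global loadsave.cpp:1063 imwrite_ Unsupported depth image for selected encoder is fallbacked to CV_8U.
```

```bash
cat >> h.py <<'E'
C=np.array([.6055,.2581,.0719]);PSI=.115
s20,c20=np.sin(np.radians(20)),np.cos(np.radians(20))
N=np.array([-s20*np.cos(PSI),-s20*np.sin(PSI),c20])
Rz=R.from_euler("z",PSI).as_matrix();RT=Rz@R.from_euler("y",-20,degrees=True).as_matrix()@Rz.T  # takes z to N
def contact(h,phi=1.28,c=C): return rel(c+(h+.075)*N,RT@down(phi))
E
python3 - <<'E'
from h import *
print(RT@[0,0,1],N)
o=manip.get_obs();print(contact(.06),rel(np.array(C)+.135*N+[0,0,.07],down(1.28)))
E
```

```text
[-0.33976103 -0.03924568  0.93969262] [-0.33976103 -0.03924568  0.93969262]
[-3.230e-01  1.376e-01 -4.000e-04  5.156e-01 -1.304e-01  9.360e-02] [-2.300e-03 -2.000e-04 -2.000e-04  5.156e-01 -1.306e-01  2.360e-02]
```

```bash
python3 -m jog '0 0 0 0.06 -0.015 0 0;0 0 0 0.12 -0.03 0 0;0 0 0 0.18 -0.045 0 0;0 0 0 0.24 -0.06 0 0;0 0 0 0.3 -0.075 0 0;0 0 0 0.36 -0.09 0.01 0;-0.06 0.027 0 0.41 -0.105 0.02 0;-0.12 0.054 0 0.46 -0.12 0.04 0;-0.2 0.08 0 0.5 -0.13 0.06 0;-0.27 0.11 0 0.516 -0.13 0.08 0;-0.323 0.138 0 0.516 -0.13 0.094 0;-0.323 0.138 0 0.516 -0.13 0.094 0;-0.323 0.138 0 0.516 -0.13 0.094 0'; python3 - <<'E'
from h import *
import cv2
print(contact(.06),manip.get_obs()["joint_pos"])
o=manip.get_obs();p=np.array(o["position"]);Q=R.from_quat(o["ee_rot"]).as_matrix()
fs=[]
for c in("scene","top"):
    a=manip.camera(c);cv2.imwrite(f"pics/h_{c}.png",a)
    P=[p+Q@[0,0,z] for z in(-.071,.003,.009,.051,.075)]
    u=proj(c,P);print(c,"top,collar,origin,barrel end,tip",u.round(1).tolist(),"contact",proj(c,C).round(1))
    x0,y0=(u[-1]+proj(c,C)[0])/2
    x0=int(x0)-35;y0=int(y0)-40;b=a[y0:y0+65,x0:x0+70];fs.append(cv2.resize(b,(400,371),interpolation=cv2.INTER_CUBIC))
    print("crop",x0,y0,400/70)
cv2.imwrite("pics/h.png",np.hstack(fs))
E
```

```text
clock: 14.42
position: [0.5612, 0.2523, 0.1999]
ee_rot: [0.79, 0.588, 0.151, 0.088]
ft_force: [-0.1, 0.1, -1.2]
grip_width: 0.283
grasp_force: 43.7
[ 0.0016  0.0002 -0.0006 -0.0001 -0.0019  0.0006] [-1.19030384  0.04785101  0.62199957  1.8596578   0.15622258  0.93302713
 -0.93834478]
scene top,collar,origin,barrel end,tip [[335.9, 131.1], [341.9, 150.6], [342.4, 152.1], [345.7, 162.9], [347.6, 168.9]] contact [[351.8 183.8]]
crop 314 136 5.714285714285714
top top,collar,origin,barrel end,tip [[254.4, 211.1], [257.3, 205.3], [257.5, 204.8], [258.9, 201.8], [259.7, 200.2]] contact [[261.4 197. ]]
crop 225 158 5.714285714285714
```

View pics/h.png

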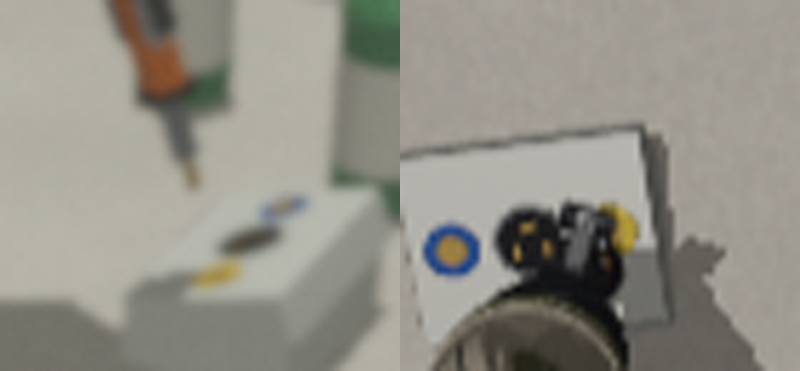

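```bash
python3 -m jog '0 0 0 0 -0.002 0.02 0;0 0 0 0 -0.002 0.04 0;0 0 0 0 -0.002 0.052 0;0 0 0 0 -0.002 0.052 0;0 0 0 0 -0.002 0.052 0'; python3 - <<'E'
from h import *
print(contact(0))
f=[]
for i in range(4):
    manip.camera("scene");o=manip.get_obs();f.append(-np.dot(o["ft_force"],-N))
print(np.round(f,2))
E
```

```text
clock: 15.15
position: [0.5773, 0.2552, 0.1507]
ee_rot: [0.79, 0.588, 0.151, 0.088]
ft_force: [-0.3, 0.3, -1.0]
grip_width: 0.283
grasp_force: 43.7
[ 0.0028 -0.0008 -0.0005 -0.0005 -0.0002  0.0088]
[-1.05 -0.67 -1.63 -1.38]
```

```bash
cat > fr.py <<'E'
from h import *
f=[]
for i in range(8):
    manip.camera("scene");o=manip.get_obs();f.append(o["ft_force"])
f=np.mean(f,0);print("along N",round(f@N,2),f.round(2),contact(0),o["clock"])
E
python3 -m jog '0.003 0 0 0 0 0.004 0;0.003 0 0 0 0 0.008 0;0.003 0 0 0 0 0.008 0'|tail -3; python3 fr.py
python3 -m jog '0 0 0 0 0 0.003 0;0 0 0 0 0 0.003 0'|tail -3; python3 fr.py
```

```text
ft_force: [-1.0, 0.2, 0.5]
grip_width: 0.28
grasp_force: 43.9
along N 0.34 [-1.05  0.21 -0.01] [-0.0007 -0.0003 -0.0001 -0.0002  0.0004  0.0002] 16.125
ft_force: [-1.3, -0.1, 1.0]
grip_width: 0.28
grasp_force: 43.9
along N 1.14 [-0.59 -0.1   1.  ] [-0.0006 -0.0004 -0.0001 -0.0002  0.0004 -0.0028] 16.775
```

```bash
python3 -m jog '0 0 0 0 0 0.0023 0;0 0 0 0 0 0.0023 0;0 0 0 0 0 0.0023 0'|tail -3; python3 fr.py; python3 fr.py
python3 - <<'E'
import cv2,numpy as np
from h import *
# tip vs ring in newest scene picture: print colour map
a=manip.camera("scene").astype(int);u=proj("scene",C)[0].round().astype(int);print(u)
for y in range(u[1]-14,u[1]+7):
    print(y,''.join('Y' if (p[2]-p[0]>75) else ('o' if p[2]-p[0]>35 else('#' if p.max()<90 else('-' if p.max()<140 else '.'))) for p in a[y,u[0]-16:u[0]+14]))
z=cv2.imread("pics/scene0.png").astype(int)
for y in range(u[1]-6,u[1]+7):
    print(y,''.join('Y' if (p[2]-p[0]>75) else ('o' if p[2]-p[0]>35 else '.') for p in z[y,u[0]-16:u[0]+14]))
E
```

```text
ft_force: [-1.0, -0.6, 1.5]
grip_width: 0.283
grasp_force: 44.0
along N 1.69 [-1.19 -0.1   1.37] [-0.0007 -0.0004 -0.0001 -0.0002  0.0004 -0.0051] 17.55
along N 2.04 [-1.08  0.01  1.77] [-0.0007 -0.0002 -0.0001 -0.0002  0.0004 -0.0051] 17.95
[352 184]
170 .......--#####--..............
171 ........---###--............--
172 ..........--##--.........-----
173 ...........--#--.........---..
174 ...........--#--..............
175 ............--#-.......----...
176 ............-----...-------...
177 ............--#------####--...
178 .............--#---#####--....
179 .............---#####----.....
180 ..............--------........
181 ..............--ooo...........
182 ..............-ooooo..........
183 .....--.....--oooYYo..........
184 ....----.----ooooYoo..........
185 ...---------ooooooo...........
186 ..-------------...............
187 .--------------...............
188 .--------------...............
189 .--------------------------...
190 .--------------------------...
178 ..............................
179 ..............................
180 ..............................
181 .................oo...........
182 ...............ooooo..........
183 .............oooYYYo..........
184 ............ooYYYYoo..........
185 ............ooooooo...........
186 .............oo...............
187 ..............................
188 ..............................
189 ..............................
190 ..............................
```

```bash
python3 -c "
from workcell import manip
print(manip.hand_in())"
```

```text
the job is handed in; nothing more can be done
None
```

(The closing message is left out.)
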